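# Pack the cell-counting kit tray

### The job

Pack the cell-counting kit into the black tray: lay the black case in the widest oblong pocket, the small white carton in the shortest oblong pocket, the thick marker in the long narrow pocket and the hand tally counter in the round pocket, each lying flat on its pocket's floor. Leave the thin pen and the round timer where they are; they do not belong to the kit.

Things in the scene. Friction and masses are not known exactly. Their poses are not given: they have to be found in the camera images.
- chamber_case: flat black closed case, 44 x 92 x 19 mm, loose, lying flat, about 55 g; origin at the centre of its underside, x across its 44 mm width, y along its 92 mm length, z up
- carton: small closed white oblong carton, 28 x 64 x 15 mm, loose, lying flat, about 40 g; origin at the centre of its underside, x across its 28 mm width, y along its length, z up
- tally: chrome hand tally counter, loose, lying flat, 56 x 53 x 24 mm, about 75 g: round drum 46 mm across, 22 mm high, its upright axis at (-5, +3) mm from the origin, and a rigid thumb lever out on the +x side to x = 28 mm; origin at the centre of its underside, z up. Grip the drum along y. The circle round drum and lever: middle (+1, +4) mm, radius 30 mm
- marker: thick round marker pen, white with a black cap, 17 mm thick, 135 mm long, 16 mm high, loose, lying, about 16 g; origin at the middle of its underside as it lies at the start, x across, y along its length. It can roll, and the origin turns with it
- thin_pen: look-alike that stays: thin white ballpoint pen with red ends, 11 mm thick, 145 mm long, 9 mm high, loose; origin at the middle of its underside, y along its length
- timer: look-alike that stays: round white table timer with a red domed knob on top, 65 mm across, 44 mm high, loose; origin at the centre of its underside
- case_pocket: the widest oblong pocket of the tray, inside 116 x 64 mm, for the black case; fixed; origin at the centre of its underside, x along the tray's short side (its length), z up; floor 5 mm, rim 10 mm above the bench, walls 2 mm. The four pockets are grey inserts side by side, 86 mm between centres, in any order, in a fixed low black tray 180 x 356 mm, rim 10 mm high, on the robot's left
- carton_pocket: the shortest oblong pocket of the tray, inside 88 x 48 mm, for the carton; fixed; origin at the centre of its underside, x along the tray's short side (its length), z up; floor 5 mm, rim 10 mm above the bench, walls 2 mm. 
- marker_pocket: the long narrow pocket of the tray, inside 158 x 36 mm, for the marker; fixed; origin at the centre of its underside, x along the tray's short side (its length), z up; floor 5 mm, rim 10 mm above the bench, walls 2 mm. 
- round_pocket: the round pocket of the tray, inside diameter 78 mm, for the tally counter; fixed; origin at the centre of its underside, x along the tray's short side, z up; floor 5 mm, rim 10 mm above the bench, walls 2 mm. 
Mind the look-alikes: they are no part of the job. What is shaped like the marker but yellow is not meant.

How it is judged:
By the outcome, as a careful person would: the job done as asked, in the order asked, and still so for the second after the job is handed in, with the robot touching nothing.
It also fails if it takes over 106 s, if anything falls off the work surface, if the arm or the gripper's body presses on something with over 40 N, if the wrist force passes 120 N, or if a joint passes its speed limit or range.

### The arm

A 6-joint arm with a two-finger parallel gripper is mounted at the origin on a cart in front of the work surface, level with it; the furniture and walls round the work are solid. World frame = base frame: x ahead of the robot, y to its left, z up, the work surface at z = 0. Lengths are in mm, angles in rad, forces in N, time in s.
With the tool pointing down it reaches from about 325 to 850 mm from the base axis. Payload 15.5 kg.
Tool frame: the origin (TCP) lies midway between the tips of the shut fingers; the grasp point (between the pads) lies 19 mm behind it; z points along the fingers, y is the line along which they close (so a half turn about z gives the same grasp; the last joint's range is limited). The gripper opens to 91 mm and grips with 3 to 60 N. Pads are 32 mm wide; open, the fingers measure 118 mm over their backs; the gripper's body (76 mm by 178 mm) begins 60 mm behind the grasp point.
Start: joints at [-1.343, 0.494, 1.345, -0, 1.302, -0.096], TCP at [198.858, -592.522, 213.915] pointing down, gripper open.
Joint ranges: [-2.91, 2.91], [-0.82, 2.16], [0.22, 2.67], [-1.22, 4.37], [0.12, 2.79], [-3.08, 3.08]. Speed limits (rad/s): [1.89, 1.89, 2.57, 3.01, 3.01, 3.01].

### API

Orientations are given as a rotation vector (axis times angle).
In Python, from plant import arm gives the robot as it stands. Calls block until the motion is done:
- arm.movep(position, orientation): joint-space move of the TCP to a pose.
- arm.movel(position, orientation=None, vel=150, f_stop=None): straight line of the TCP; orientation=None keeps the orientation; vel is the mean speed in mm/s. With f_stop (N) it stops when the force on the tool has changed by that much, and returns True; else False.
- arm.move_joints(angles): joint-space move.
- arm.let_go() and arm.clamp(grasp_force=None): open the fingers fully, or close them until they stop; grasp_force is the grip in N (None keeps the last).
- arm.wait(seconds).
- arm.solve_ik(position, orientation): joint angles nearest the present ones, or None.
- arm.capture(name): name is "side" or "top"; returns (picture, depth): 480x640x3 uint8, red, green, blue; 480x640 float32, mm along the optical axis (not along the pixel's ray), 0 where there is no reading.
- arm.camera_params(name): a dict with "mtx" (3x3 intrinsics, pixels), "distortion" ([k1, k2, p1, p2, k3] as OpenCV has them; the pictures are not rectified), "extrinsics" (4x4, takes a point from camera to world coordinates). Camera axes: x right, y down, z forward; pixel columns grow to the right and rows downward; lengths in mm; the calibration is good to about 2 mm. A picture is of the moment at which its call begins. camera_params takes no time and is no camera call.
A pose or a line that the arm cannot do raises arm.Unreachable and nothing moves.
- arm.finish_job(): hands the job in; it is judged then, once.
Readings, each from a call of its own:
- arm.get_t(): time.
- arm.get_qpos(): joint angles.
- arm.get_joint_vel(): joint speeds.
- arm.get_tau(): joint torques, N m.
- arm.get_ee_pos(): TCP position.
- arm.get_ee_rot(): TCP orientation.
- arm.get_wrist_force(): force on the tool from outside, world axes, zero at the start.
- arm.get_moment(): the same for the moment, N m.
- arm.get_opening(): finger opening in mm.
- arm.get_grip_force(): force on a finger pad.
Only numpy, scipy, OpenCV 4.12 (cv2) and the standard library are available. Lean on these libraries where they do the work, as an engineer would, in place of code of your own. Each camera call takes 0.05 s, during which the arm holds its last target. There are 200 camera calls.

## Working session

There is one attempt and no reset: what is moved stays moved. The work goes in short steps, each a Python script; the robot and the scene stay as the last script left them, time stands still between calls to the robot, and variables do not carry over. Pictures are saved under pics/ and viewed, at most 14 in all, crops included, and the job is handed in when it is done.

```bash
mkdir -p pics; ls; python3 - <<'E'
from plant import arm
import cv2, numpy as np
for n in ("top","side"):
    p,d=arm.capture(n); cv2.imwrite(f"pics/{n}0.png",p[:,:,::-1]); np.save(f"pics/{n}0.npy",d)
    c=arm.camera_params(n); print(n,c)
print(arm.get_ee_rot(),arm.get_t(),arm.get_opening())
E
```

```text
pics
top {'mtx': array([[433.04136836,   0.        , 326.45007721],
       [  0.        , 433.04136836, 237.83795722],
       [  0.        ,   0.        ,   1.        ]]), 'distortion': array([-0.06467464,  0.        ,  0.        ,  0.        ,  0.        ]), 'extrinsics': array([[-1.24913480e-02, -9.95246767e-01,  9.65807335e-02,
         3.70877414e+02],
       [-9.99919865e-01,  1.26315648e-02,  8.40509312e-04,
        -1.00500783e+02],
       [-2.05647997e-03, -9.65624949e-02, -9.95324799e-01,
         1.32970476e+03],
       [ 0.00000000e+00,  0.00000000e+00,  0.00000000e+00,
         1.00000000e+00]])}
side {'mtx': array([[549.00597125,   0.        , 321.07051411],
       [  0.        , 549.00597125, 249.04631768],
       [  0.        ,   0.        ,   1.        ]]), 'distortion': array([0.03390174, 0.        , 0.        , 0.        , 0.        ]), 'extrinsics': array([[ 8.35332338e-01, -2.92117254e-01,  4.65711708e-01,
        -2.11265709e+02],
       [-5.49286792e-01, -4.78090387e-01,  6.85356551e-01,
        -1.16932274e+03],
       [ 2.24478174e-02, -8.28309780e-01, -5.59820510e-01,
         8.77861911e+02],
       [ 0.00000000e+00,  0.00000000e+00,  0.00000000e+00,
         1.00000000e+00]])}
[-3.09945234e+00 -5.06202076e-01  8.42281675e-05] 0.1 91.0004622185493
```

View pics/top0.png

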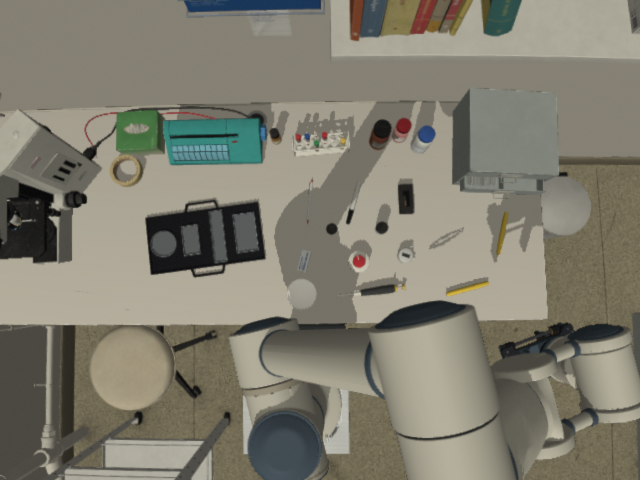

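View pics/side0.png

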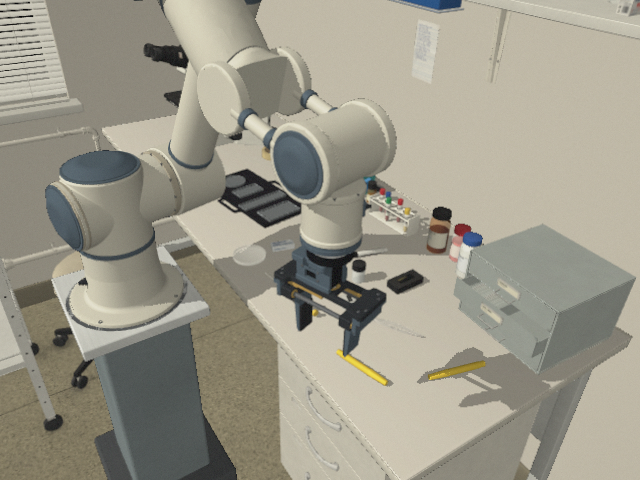

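The top view shows the tray at about px (205,237), with pockets from left to right: round (163,243), short, narrow, wide. The loose items lie at columns 290–490. I'll enlarge both areas.

```bash
python3 - <<'E'
import cv2
p=cv2.imread("pics/top0.png")
cv2.imwrite("pics/c1.png",cv2.resize(p[170:305,285:485],None,fx=4,fy=4,interpolation=cv2.INTER_CUBIC))
cv2.imwrite("pics/c2.png",cv2.resize(p[190:285,140:272],None,fx=6,fy=6,interpolation=cv2.INTER_CUBIC))
E
```

```text
(no output)
```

View pics/c1.png

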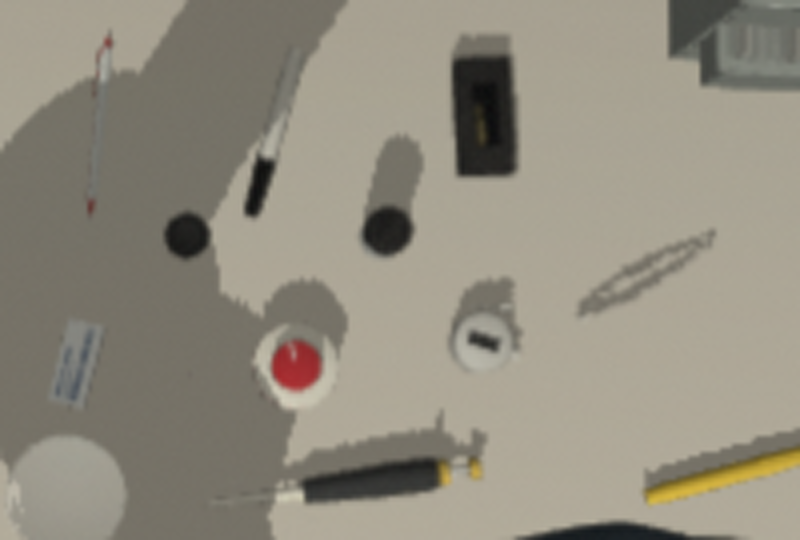

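View pics/c2.png

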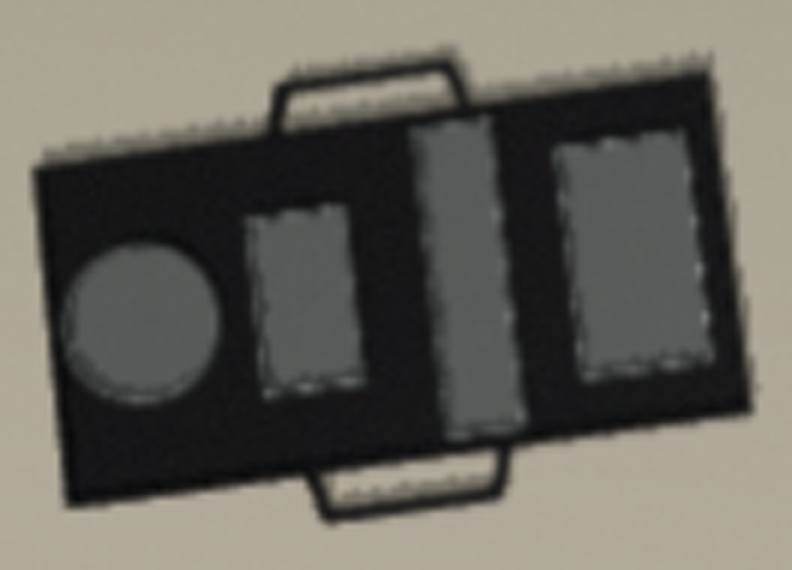

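The enlarged crops show:
- **Case:** the black box at crop (484,115), full px (406,199). Its size matches 44x92.
- **Carton:** printed, at (77,364), full px (304,261).
- **Marker:** there are three pen-like candidates. The white one with the black cap at full px (353,203) is the marker. The thin pen with red ends at (310,201) stays, and the yellow ones at (502,233) and (467,287) are not meant.
- **Round items:** the one with the red knob at (359,261) is the timer and stays. The chrome drum at (406,255) is the tally.
- **Tray pockets, left to right:** round, carton, marker, case.

The lever direction still needs a closer look, and I also want heights.

```bash
cat > h.py <<'E'
from plant import arm
import cv2, numpy as np
from scipy.spatial.transform import Rotation as R
def rays(n,px):
    c=arm.camera_params(n); u=cv2.undistortPoints(np.float64(px).reshape(-1,1,2),c["mtx"],c["distortion"])[:,0]
    return c["extrinsics"],np.c_[u,np.ones(len(u))]
def onplane(n,px,z):
    E,r=rays(n,px); d=r@E[:3,:3].T; return (E[:3,3]+d*((z-E[2,3])/d[:,2:]))
def heights(n,D):
    v,u=np.mgrid[:480,:640]; E,r=rays(n,np.c_[u.ravel(),v.ravel()])
    return ((r*D.reshape(-1,1))@E[:3,:3].T+E[:3,3]).reshape(480,640,3)
def rv(a): return (R.from_euler('z',a)*R.from_euler('x',np.pi)).as_rotvec()
def c1(p): return np.float64(p)/4+[285-.375,170-.375]
def c2(p): return np.float64(p)/6+[140-.417,190-.417]
E
python3 - <<'E'
from h import *
np.set_printoptions(precision=1,suppress=True)
D=np.load("pics/top0.npy"); P=heights("top",D)
def rep(n,q): 
    e=q[2]+q[3]-q[0]-q[1]; print(n,q.mean(0),"ang",np.degrees(np.arctan2(e[1],e[0]))%180,np.linalg.norm(e)/2)
rep("case",onplane("top",c1([(453,58),(510,55),(517,173),(459,176)]),19))
rep("carton",onplane("top",c1([(72,318),(104,325),(82,409),(50,400)]),15))
m=onplane("top",c1([(296,47),(252,214)]),8);e=m[1]-m[0];print("marker",m.mean(0),m,np.degrees(np.arctan2(e[1],e[0]))%180,np.linalg.norm(e))
print("drum",onplane("top",c1([(482,342)]),22))
t=onplane("top",c2([(141,322),(305,300),(469,277),(634,254)]),5);print("pockets",t);e=t[0]-t[3];print("tray y ang",np.degrees(np.arctan2(e[1],e[0])),np.linalg.norm(e)/3)
for n,(u,v) in dict(vial1=(331,228),vial2=(382,227),timer=(359,261),glass=(301,294),driver=(376,290),case=(406,190),tally=(402,257),carton=(304,261),tray=(195,214),teal=(213,130),cab=(510,130),fl=(205,237)).items(): print(n,P[v,u])
Z=P[246:266,394:420,2];print(Z.round().astype(int))
p=cv2.imread("pics/top0.png"); cv2.imwrite("pics/c3.png",cv2.resize(p[235:275,385:435],None,fx=12,fy=12,interpolation=cv2.INTER_CUBIC))
E
```

```text
case [ 616.7 -345.    19. ] ang 1.26707342398376 92.11388479284908
carton [430.6 -30.   15. ] ang 164.68368374062666 65.11295113248045
marker [ 609.  -183.4    8. ] [[ 674.3 -201.6    8. ]
 [ 543.8 -165.1    8. ]] 164.35648943292085 135.4991020349891
drum [[ 442.2 -336.9   22. ]]
pockets [[489.  407.4   5. ]
 [499.3 321.6   5. ]
 [510.2 236.3   5. ]
 [521.  150.9   5. ]]
tray y ang 97.10459031474008 86.15731450518899
vial1 [ 525.4 -113.4   40.4]
vial2 [ 524.8 -264.7   54.8]
timer [ 425.1 -194.9   48.3]
glass [328.8 -19.6   0.9]
driver [ 338.6 -245.7   26.8]
case [ 642.7 -346.1   20.6]
tally [ 436.7 -327.7   19.7]
carton [428.8 -30.2  12. ]
tray [579.7 309.7   1.4]
teal [821.1 236.5  80.7]
cab [ 776.9 -613.1  179.7]
fl [506.9 276.4   3.6]
[[   1    2    7   -4    0   -2    1    0 1330   10   16   15   21   16
    15    9   19   25   21   15   -1    3    0    4    1    4]
 [  -1   -3    1   -3   -2    0    0   -4   -1   -3   -1    1   -3   -6
    -2   -1   -1    3    6    3   -2   -2    1    2    1   -1]
 [   1    1    0    2    1    4    1    2   16   21   21   19   21   27
    18    
[... 1648 characters left out ...]
  1    2    8    1   -2]
 [  -1   -4    0    2    0   -3   -1    9   18   17   20   24   21 1330
    21   18   -1   -6    3    0   -3    0   -5   -4    0    3]
 [   2    2   -4    3    1   -2    1   -3    7   11   20   20   21   20
     3   -1    0    1    1   -1    3    5    0   -1   -2    2]
 [  -2    5   -4   -5    1   -2   -2    2    2    5   -3   -1    3   -4
     0   -3   -4    5   -5   -3    0   -4    4   -3    3   -5]
 [  -2    3   -4   -1    2   -2    0    4   -7    0    6    0   -5    2
     3   -1    2    6   -3    2    3    0    0    3   -3    2]
 [  -1    1   -2    2    2   -2   -7   -2    0    3    6   -3    2    1
    -6    4    6    3   -4    3    3   -3   -2    1   -3   -6]]
```

View pics/c3.png

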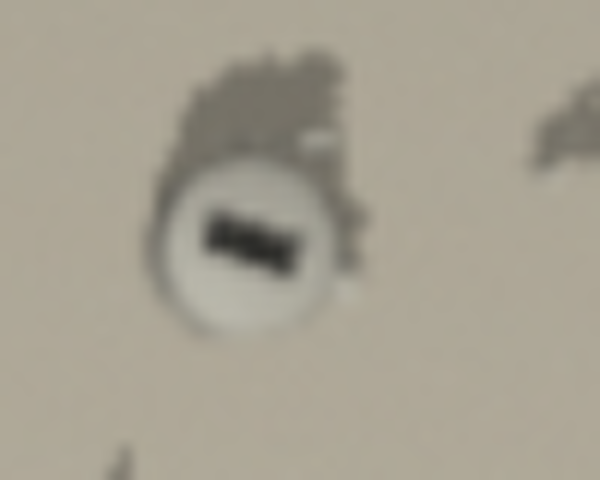

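Two protrusions show on the tally, at crop (318,138) and (350,290). Which one is the lever will be settled from the side camera once the arm has moved away. First I'll pack the case.

```bash
cat >> h.py <<'E'
def go(x,y,z,a,a0=None):
    """joint move, choosing the half turn with least joint travel"""
    q=arm.get_qpos(); best=None
    for k in (-np.pi,0,np.pi):
        s=arm.solve_ik([x,y,z],rv(a+k))
        if s is not None:
            c=np.abs(np.array(s)-q).max()
            if best is None or c<best[0]: best=(c,s)
    arm.move_joints(best[1])
def pick(x,y,a,z,force=20,up=140):
    go(x,y,up,a); arm.movel([x,y,z+25],vel=200)
    hit=arm.movel([x,y,z],vel=60,f_stop=8); arm.clamp(force)
    o=arm.get_opening(); arm.movel([x,y,up],vel=200)
    print("pick hit",hit,"open",o,arm.get_opening(),"grip",arm.get_grip_force(),"t",arm.get_t())
def place(x,y,a,z,up=140):
    go(x,y,up,a); print("held",arm.get_opening()); arm.movel([x,y,z+20],vel=200)
    hit=arm.movel([x,y,z],vel=50,f_stop=6); arm.wait(.15); print("hit",hit,arm.get_ee_pos()); arm.let_go(); arm.movel([x,y,up],vel=200)
    print("placed t",arm.get_t())
def snap(n,f,box=None,s=1):
    p,d=arm.capture(n); np.save(f"pics/{f}.npy",d); cv2.imwrite(f"pics/{f}_full.png",p[:,:,::-1])
    if box: p=p[box[1]:box[3],box[0]:box[2]]
    cv2.imwrite(f"pics/{f}.png",cv2.resize(p[:,:,::-1],None,fx=s,fy=s,interpolation=cv2.INTER_CUBIC))
POCK=np.array([[489,407.4],[499.3,321.6],[510.2,236.3],[521,150.9]]); TA=np.radians(7.1)
E
python3 - <<'E'
from h import *
pick(616.7,-345,np.radians(1.3),5)
place(*POCK[3],TA,12.5)
px=cv2.projectPoints(np.float64([[442,-337,10],[609,-183,8]]),*(lambda E:(cv2.Rodrigues(E[:3,:3])[0],E[:3,3]))(np.linalg.inv(arm.camera_params("side")["extrinsics"])),arm.camera_params("side")["mtx"],arm.camera_params("side")["distortion"])[0][:,0].astype(int); print(px)
u,v=px[0]; snap("side","s1",(max(u-50,0),v-38,u+50,v+37),8); snap("top","t1")
E
```

```text
pick hit False open 44.12344576270974 43.66741521751592 grip 19.999923706054688 t 4.7583
held 44.056512260972625
hit False [521.10348422 150.93059096  12.66211065]
placed t 9.6167
[[348 301]
 [365 252]]
```

View pics/s1.png

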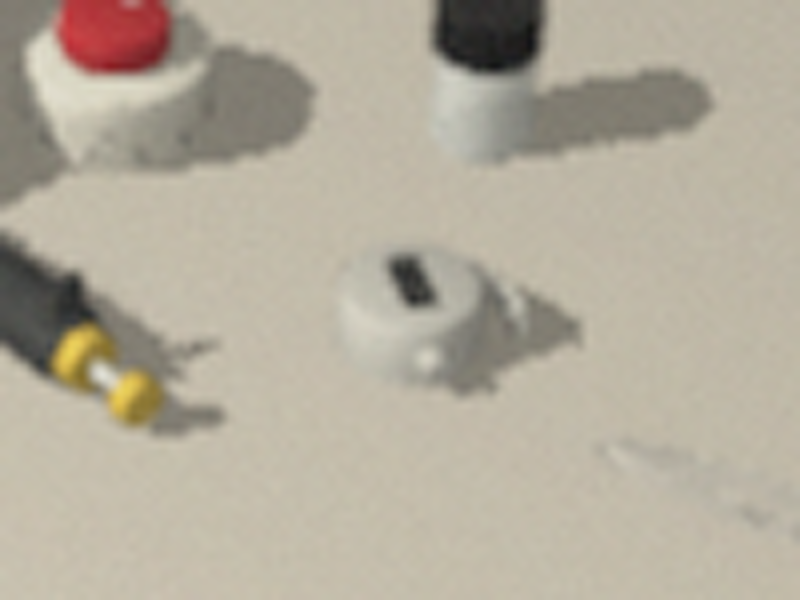

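View pics/t1.png

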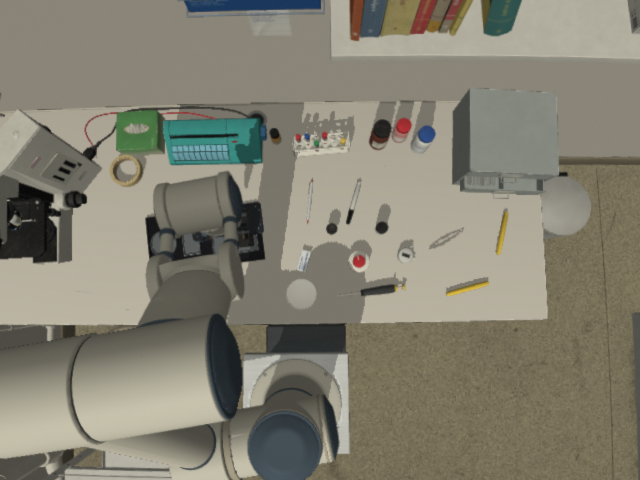

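The case went in. The side crop shows a curved blade on the drum's right, at about crop (515,305), and a small knob in front at (430,358). I'll enlarge both views of the tally to fix its axis. The case result stays hidden under the arm for now, so I'll pack the carton in the meantime.

```bash
python3 - <<'E'
from h import *
a=cv2.imread("pics/t1_full.png")[242:270,392:420]; b=cv2.imread("pics/s1_full.png")[287:317,335:375]
f=lambda i,w,h:cv2.resize(i,(w,h),interpolation=cv2.INTER_CUBIC)
im=np.zeros((420,790,3),np.uint8); im[:364,:364]=f(a,364,364); im[:315,370:790]=f(b,420,315); 
cv2.imwrite("pics/z1.png",im)
# carton
pick(430.6,-30,np.radians(164.7-180),4)
place(*POCK[1],TA,12)
E
```

```text
pick hit False open 27.735133418082516 27.847015108008154 grip 19.999895095825195 t 13.6333
held 27.643755872662286
hit False [499.45763622 321.7078249   12.22290777]
placed t 18.2083
```

View pics/z1.png

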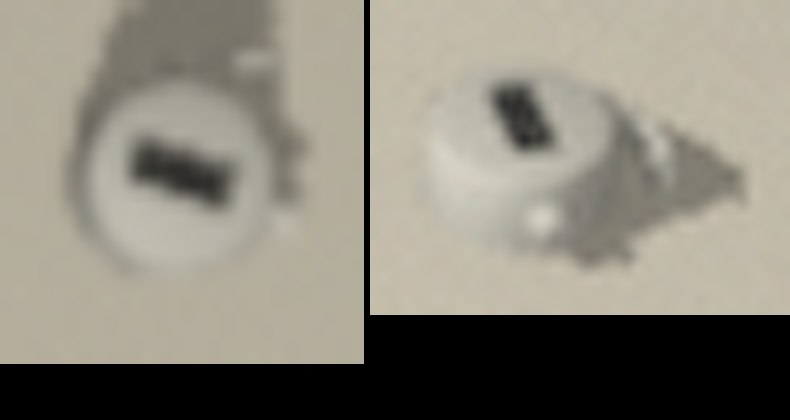

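The carton was gripped at 27.8 mm, so that worked. In the tally views the knob sits at about -113° and the lever plate on the far side. The window's normal is about -15°. I'll check the lever against the depth data from both cameras.

```bash
python3 - <<'E'
from h import *
for n,f in (("side","s1"),("top","t1"),("top","top0")):
    P=heights(n,np.load(f"pics/{f}.npy")).reshape(-1,3); q=P-[442,-337,0]
    k=(np.abs(q[:,:2]).max(1)<46)&(q[:,2]>9)&(q[:,2]<32); q=q[k]
    H=[["." for _ in range(23)] for _ in range(23)]
    for x,y,z in q: H[int((46-x)//4)][int((46-y)//4)]="#" if z>16 else "+"
    print(n,f); print("\n".join("".join(r) for r in H))
snap("top","t2",(140,190,272,285),6)
E
```

```text
side s1
.......................
.......................
.......................
.......................
..........+++++++#.....
.............++++++....
.........#.###.........
........########.......
.......#########+......
.......#.#######++.....
.......######.###+.....
......#########.+++....
.......####.####+++....
.......#########.+++...
........#.####.#+++....
.......##.####++++.#...
........+++#++++.......
.........++++++#.......
.......................
.......................
.......................
.......................
.......................
top t1
.......................
.......................
.......................
.......................
..........+#+++##++....
.........#.............
........########.......
.......+#########......
......########+###....+
......###########......
......############.....
......############.....
......###########++....
......#############....
.......#########.++....
.......++#######.......
..........###..........
.......................
.......................
.......................
.......................
.......................
.......................
top top0
.......................
.......................
.......................
.......................
..........++#++##.+....
.........#.............
........########.......
.......##########......
.......##########+.....
......###########......
......############.....
......#+####.#####.....
......#############....
.......##########+#....
.......#########.++....
.......++#######.......
..........###..........
.......................
.......................
.......................
.......................
.......................
.......................
```

Depth from both cameras puts the lever plate on the +x side, about 28–33 mm from the drum axis and centred at about -18°. The knob is on the -y side, so the tally's x axis is at about -18°. Next I'll pick the marker and photograph the tray meanwhile.

```bash
python3 - <<'E'
from h import *
pick(609,-183.4,np.radians(-15.6),4,force=12)
snap("top","t3",(140,190,272,285),6)
place(*POCK[2],TA,12)
go(441,-340,140,np.radians(-18)); print(arm.get_qpos(),R.from_rotvec(arm.get_ee_rot()).as_matrix()[:,0])
snap("top","t4",(140,190,272,285),6)
E
```

```text
pick hit False open 15.133659975942297 14.70806199192126 grip 11.971343828292618 t 23.3833
held 14.672195958625037
hit False [510.32748676 236.36846651  12.17649587]
placed t 28.4083
[-7.62620908e-01  4.83678372e-01  1.60345782e+00  1.95870735e-04
  1.05458573e+00  1.12113611e+00] [ 9.51396439e-01 -3.07968852e-01 -4.23895037e-05]
```

View pics/t4.png

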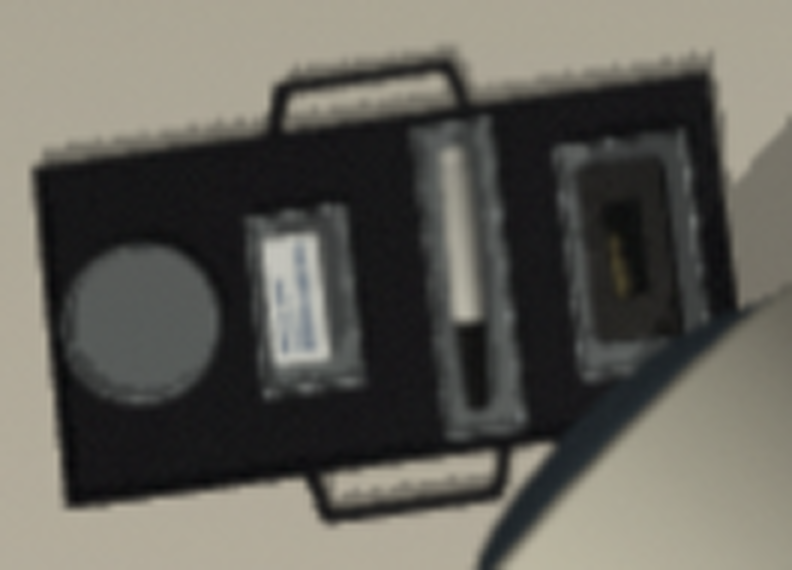

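The case, carton and marker all lie in their pockets, at crop (630,250), (297,298) and (467,277). The round pocket at (141,322) is still free, so the tally is next, keeping the tool's half turn unchanged.

```bash
python3 - <<'E'
from h import *
a=np.radians(-18)
arm.movel([441,-340,30],vel=200); print(arm.movel([441,-340,5],vel=60,f_stop=8)); arm.clamp(20); print(arm.get_opening())
arm.movel([441,-340,140],vel=150); print(arm.get_opening(),arm.get_grip_force())
o=R.from_euler('z',a).apply([6,4,0])[:2]; x,y=POCK[0]-o
arm.movep([x,y,140],rv(a)); print(arm.get_opening(),arm.get_t())
snap("side","s5")
arm.movel([x,y,35],vel=200); print(arm.movel([x,y,12],vel=50,f_stop=6),arm.get_ee_pos()); arm.wait(.2); arm.let_go(); arm.movel([x,y,140],vel=200)
arm.move_joints([-0.76,0.48,1.6,0,1.05,1.12]); print(arm.get_t())
snap("top","t6",(140,190,272,285),6)
E
```

```text
False
44.572178698123956
44.37525701799826 19.99709489842644
44.34285548168606 36.275
False [482.02011467 405.42039646  11.8628558 ]
42.0833
```

View pics/t6.png

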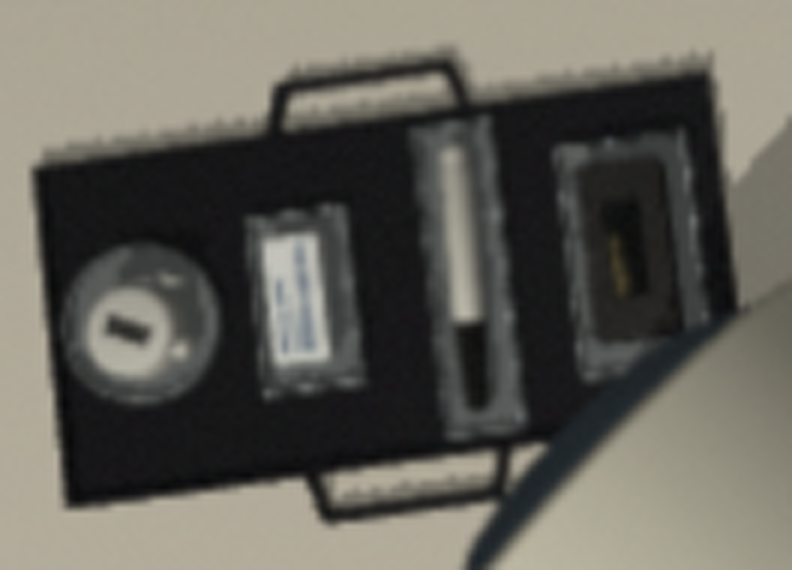

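All four items are in their pockets: tally drum at crop (127,330), lever at (172,278), both inside the round pocket. A plane fit on each top face will show whether they lie flat before I hand in.

```bash
python3 - <<'E'
from h import *
np.set_printoptions(precision=1,suppress=True)
D=[np.load("pics/t6.npy")]+[arm.capture("top")[1] for _ in range(6)]
P=heights("top",np.median(D,0))
for n,(u,v),w,h in (("tally",c2((127,330)),4,4),("carton",c2((297,298)),3,7),("case",c2((625,245)),4,9),("marker",c2((463,240)),0,10),("tray",c2((380,180)),3,6),("bench",c2((200,80)),4,3)):
    u,v=int(round(u)),int(round(v)); q=P[v-h:v+h+1,u-w:u+w+1].reshape(-1,3); q=q[np.abs(q[:,2]-np.median(q[:,2]))<8]
    c=q.mean(0); s=np.linalg.lstsq(np.c_[q[:,:2]-c[:2],np.ones(len(q))],q[:,2],rcond=None)[0]
    print(n,c,"tilt deg",np.degrees(np.arctan(s[:2])))
E
```

```text
tally [481.7 405.   27.9] tilt deg [-0.   0.7]
carton [499.7 321.1  20.5] tilt deg [ 0.3 -0.7]
case [524.7 151.1  24.4] tilt deg [-0.4  1.5]
marker [526.4 235.2  19.4] tilt deg [  2.8 -75.7]
tray [560.2 283.7   3.2] tilt deg [-0.2 -0.6]
bench [615.9 380.9   0.1] tilt deg [ 1.  -1.6]
```

Everything lies flat at the expected heights.

```bash
python3 -c "
from plant import arm
print(arm.finish_job(),arm.get_t())"
```

```text
the job is handed in; nothing more can be done
the job is handed in; nothing more can be done
```

The job is handed in: the case, carton, marker and tally counter are each in their own pocket and read as lying flat in the last depth check (the marker less precisely), the thin pen and timer were never gripped, and the robot clock was at about 43 s of the 106 s allowed.

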